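Sweep the sherds into the scrap pan

TASK

Clear the potter's board: sweep the two broken terracotta sherds along the board and off its far edge into the open bare-metal scrap pan with the robot's fingers, so that both end up inside the pan. Only push them, do not pick them up, and leave the beaker, the cup and the pebbles in the wooden tray where they are.

Things in the scene. Friction and masses are not known exactly. Their poses are not given: they have to be found in the camera images.
- board: Fixed pale wooden work board, 230 (x) by 400 (y) by 20 mm high, with no rim. Origin: centre of its underside, on the table, so its top is 20 mm above the origin; +x points to its far edge (115 mm from the origin), against which the pan and the tray stand side by side. It is turned up to 0.25 rad.
- pan: Fixed scrap pan of bare metal, 110 (x) by 140 (y) mm, standing on the table 1 mm beyond the board's far edge and turned like the board. Origin: centre of its underside; floor 3 mm thick, walls 4 mm thick and 32 mm high on three sides, the -x side towards the board fully open, so that a part swept off the board drops 17 mm onto its floor. It may stand on the left or the right half of the edge.
- tray: Fixed dark wooden tray, 110 (x) by 140 (y) by 32 mm high, walls and floor 6 mm, closed on all four sides, on the other half of the board's far edge. Origin: centre of its underside. It holds the two pebbles; no sherd belongs there.
- sherd_a: Flat angular terracotta sherd, about 43 by 43 mm overall, 11 mm thick. Its origin is the centre of its underside (z up); its edge lies 13 to 24 mm from there. About 25 g, rigid, slides on the board. Starts flat on the board, any yaw.
- sherd_b: Flat angular terracotta sherd, about 39 by 45 mm overall, 11 mm thick. Its origin is the centre of its underside (z up); its edge lies 13 to 24 mm from there. About 25 g, rigid, slides on the board. Starts flat on the board, any yaw.
- beaker: Small open terracotta beaker, rim 54 mm across, 50 mm high, standing on the board near the far edge between the pan and the tray. Origin: centre of its underside. Must stay.
- cup: White cup with a blue band, 59 mm across, 58 mm high, standing on the board in front of the wooden tray. Origin: centre of its underside. Must stay.
- pebble1: Amber burnishing pebble, 34 mm across, 20 mm high, in the wooden tray. Origin: centre of its underside.
- pebble2: Green burnishing pebble, like the amber one, in the wooden tray.

How it is judged:
By the outcome, as a careful person would: the job done as asked, in the order asked, and still so for the second after the job is handed in, with the robot touching nothing.
It also fails if it takes over 67 s, if anything falls off the work surface, if the arm or the gripper's body presses on something with over 40 N, if the wrist force passes 120 N, or if a joint passes its speed limit or range.

ROBOT

A 6-joint arm with a two-finger parallel gripper is mounted at the origin on the work surface. World frame = base frame: x ahead of the robot, y to its left, z up, the work surface at z = 0. Lengths are in m, angles in degrees, forces in N, time in s.
With the tool pointing down it reaches from about 0.15 to 0.775 m from the base axis. Payload 6.1 kg.
Tool frame: the origin (TCP) lies between the finger pads; the fingertips stand 14 mm ahead of it and the grasp point (between the pads) lies 5 mm behind it; z points along the fingers, y is the line along which they close (so a half turn about z gives the same grasp; the last joint's range is limited). The gripper opens to 85 mm and grips with 20 to 120 N. Pads are 22 mm wide; open, the fingers measure 114 mm over their backs; the gripper's body (76 mm by 85 mm) begins 54 mm behind the grasp point. The pads swing forward as they close: fully open they stand 13 mm farther back than shut.
Start: joints at [-70.818, 7.208, -2.269, 80.523, 0, 90], TCP at [0.172, -0.496, 0.245] pointing down, gripper open.
Joint ranges: [-155.77, 155.77], [-54.66, 111.73], [-72.52, 77.12], [-102.08, 115.82], [-83.92, 84.16], [-180, 180]. Speed limits (degrees/s): [136.94, 136.94, 172.46, 180, 180, 180].

INTERFACE

Orientations are given as a 3x3 rotation matrix whose columns are the frame's x, y, z axes.
In Python, from cell import * gives the robot as it stands.
- The arm moves only by the tool drive_tool, never from a script. Its argument "plan" is a list of rows, each an object of numbers: "x", "y", "z": the shift along the world's x, y, z in mm; "wx", "wy", "wz": the turn, a rotation vector about the world's x, y, z in rad. A call has exactly 10 rows; each row shifts and turns the commanded pose from where the row before left it; what a row does not reach is not made up. A row lasts 1/12 s, in which the tool goes at most 41.7 mm and 7.16 degrees, less where a joint would pass 70% of its speed; a pose out of reach is approached as far as the arm can. A call with a gripper value outside its range is refused whole. "jaw" is the closure, from 0 (fully open) to 1 (shut), set as the call begins (left out, the last holds). The fingers move at their own pace and stop on an object; the grip force is fixed at half the most. Time passes only in rows, so rows that do not move let the fingers close, or fill a call up. It gives the time, the measured TCP pose, the force, the opening and the grip force at its end, in the units of the state.
- get_obs(): the state, without advancing time (a new reading comes with each control period).
- get_image(name): name is "scene" or "side" or "wrist"; returns the picture (420x560x3 uint8, blue, green, red); there is no depth.
- camera_params(name): a dict with "K" (3x3 intrinsics, pixels), "R" (3x3) and "t" (3): a world point X has camera coordinates R X + t; the wrist camera has in their place "mount" (4x4, takes a point from camera to tool coordinates, whose origin is the TCP and whose axes are the flange's). Camera axes: x right, y down, z forward; pixel columns grow to the right and rows downward; lengths in m; the calibration is good to about 2 mm. A picture is of the moment at which its call begins: read the wrist's pose just before it. camera_params takes no time and is no camera call.
- hand_in(): hands the job in; it is judged then, once.
The state is a dict: "time_s": time; "joints": joint angles; "dq": joint speeds; "tau": joint torques, N m; "eef_pos": TCP position; "eef_rot": TCP orientation; "contact_force": force on the tool from outside, world axes, zero at the start; "ft_torque": the same for the moment, N m; "width": finger opening in m; "gripper_force": force on a finger pad.
Only numpy, scipy, OpenCV 4.12 (cv2) and the standard library are available. Lean on these libraries where they do the work, as an engineer would, in place of code of your own. Each camera call takes 0.05 s, during which the arm holds its last target. There are 200 camera calls.

## Working session

There is one attempt and no reset: what is moved stays moved. The work goes in short steps, Python scripts to look and compute and a tool call to move; the robot and the scene stay as the last step left them, time stands still between calls to the robot, and variables do not carry over. Pictures are saved under pics/ and viewed, at most 10 in all, crops included, and the job is handed in when it is done.

Besides the shell and the picture viewer there is one more tool, called after "Request:" by a JSON object that holds its "name" and its "arguments", one argument or row to a line. drive_tool: Moves the arm, as the interface text tells. Its arguments: {"type":"object","properties":{"plan":{"type":"array","items":{"type":"object","properties":{"x":{"type":"number"},"y":{"type":"number"},"z":{"type":"number"},"wx":{"type":"number"},"wy":{"type":"number"},"wz":{"type":"number"}}}},"jaw":{"type":"number"}},"required":["plan"]}

```bash
mkdir -p pics; python3 - <<'E'
from cell import *
import cv2
for n in ("scene","side"):
    cv2.imwrite(f"pics/{n}0.png",get_image(n))
    p=camera_params(n);print(n,p)
o=get_obs();print(o["time_s"],o["eef_pos"],o["eef_rot"],o["width"])
E
```

```text
scene {'K': array([[458.20433129,   0.        , 280.29736796],
       [  0.        , 458.20433129, 207.15905024],
       [  0.        ,   0.        ,   1.        ]]), 'R': array([[ 0.79507124,  0.60637842, -0.01292025],
       [ 0.42186538, -0.56819562, -0.70652908],
       [-0.43576521,  0.55629035, -0.70756606]]), 't': array([-0.47794579, -0.20284722,  0.96338028])}
side {'K': array([[476.18217954,   0.        , 285.02905149],
       [  0.        , 476.18217954, 210.29333449],
       [  0.        ,   0.        ,   1.        ]]), 'R': array([[-0.93152022, -0.36317157, -0.01940327],
       [-0.22086133,  0.6072747 , -0.76317607],
       [ 0.28894696, -0.70662851, -0.64589922]]), 't': array([0.56113934, 0.15886436, 0.6387412 ])}
0.1 [ 0.17236633 -0.49552312  0.24461131] [[ 9.44501921e-01  3.28505546e-01 -4.77818783e-04]
 [ 3.28505893e-01 -9.44500939e-01  1.36189528e-03]
 [-3.91013565e-06 -1.44327900e-03 -9.99998958e-01]] 0.08526333940823347
```

View pics/scene0.png

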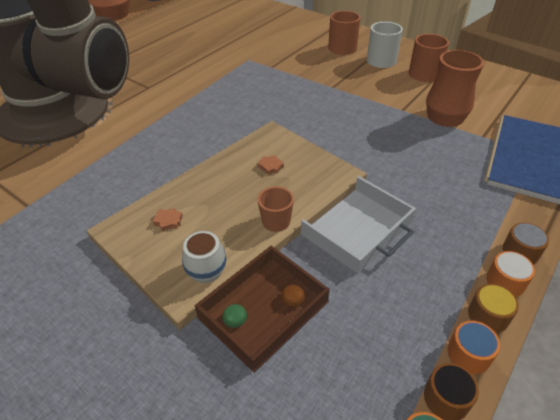

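View pics/side0.png

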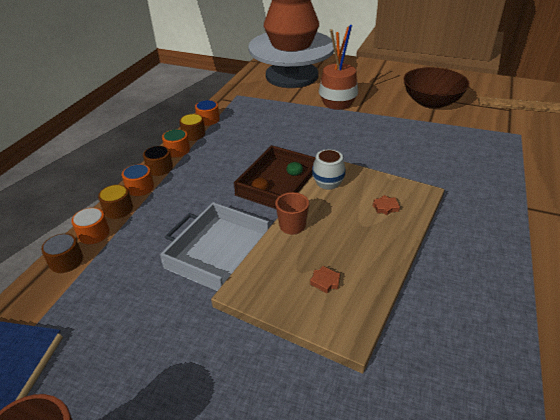

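The scene view shows the sherds at about (168,218) and (270,163), the beaker at (276,210), the cup at (204,257), the pan at (358,225) and the tray at (262,305). In the side view the sherds are at (386,205) and (325,279).

```bash
cat > h.py <<'E'
from cell import *
import numpy as np, cv2
def bp(n,uv,z):
    p=camera_params(n);K,R,t=p["K"],p["R"],p["t"]
    d=R.T@np.linalg.inv(K)@np.array([uv[0],uv[1],1.]);c=-R.T@t
    return (c+d*(z-c[2])/d[2])[:2]
E
python3 - <<'E'
from h import *
np.set_printoptions(precision=4,suppress=True)
for k,v in dict(c_near_pan=(275,127),c_far_pan=(367,180),c_near_tray=(93,230)).items(): print(k,bp("scene",v,.02))
for k,v in dict(c_near_tray=(443,187),c_near_pan=(364,361),c_far_pan=(217,301)).items(): print("side",k,bp("side",v,.02))
for k,n,v in [("shA","scene",(168,218)),("shA","side",(386,205)),("shB","scene",(270,164)),("shB","side",(325,279))]: print(k,bp(n,v,.029))
print("cup rim",bp("scene",(202,244),.058),bp("side",(329,157),.058))
print("beaker rim",bp("scene",(276,202),.05),bp("side",(292,203),.05))
print("pan rim scene",[bp("scene",v,.032) for v in [(363,183),(414,214),(357,264),(303,225)]])
print("pan rim side",[bp("side",v,.032) for v in [(214,203),(163,258),(221,282),(270,218)]])
for n,a,b in (("scene",(80,110,300,210),2.6),("side",(200,130,260,240),3)):
    x,y,w,h=a
    cv2.imwrite(f"pics/{n}c.png",cv2.resize(cv2.imread(f"pics/{n}0.png")[y:y+h,x:x+w],None,fx=b if b<2.6 else 2.5,fy=b if b<2.6 else 2.5,interpolation=cv2.INTER_CUBIC))
E
```

```text
c_near_pan [0.4303 0.2077]
c_far_pan [0.6475 0.1788]
c_near_tray [ 0.3717 -0.1668]
side c_near_tray [ 0.3653 -0.1723]
side c_near_pan [0.4113 0.2201]
side c_far_pan [0.6261 0.2   ]
shA [ 0.4523 -0.0863]
shA [ 0.4487 -0.0767]
shB [0.4979 0.1068]
shB [0.495  0.1166]
cup rim [ 0.5509 -0.1082] [ 0.5703 -0.1408]
beaker rim [0.5766 0.0226] [ 0.5905 -0.0037]
pan rim scene [array([0.6515, 0.1559]), array([0.7486, 0.1408]), array([0.7284, 0.007 ]), array([0.6271, 0.0222])]
pan rim side [array([0.7235, 0.0213]), array([0.7345, 0.1637]), array([0.6308, 0.1757]), array([0.6186, 0.0244])]
```

View pics/scenec.png

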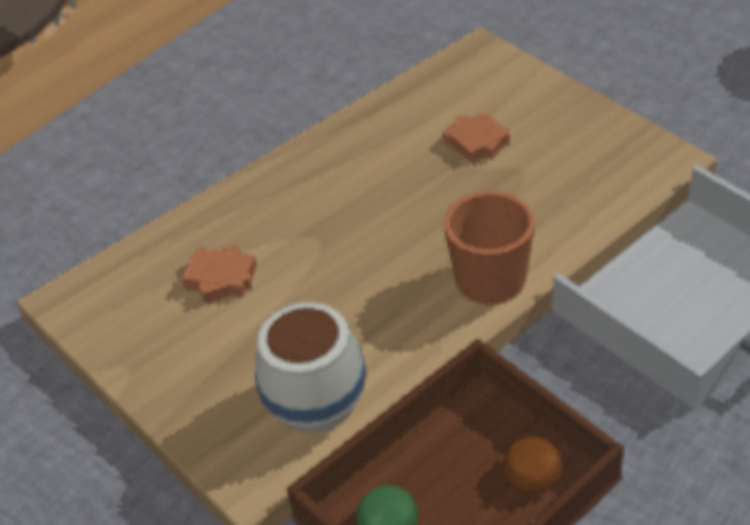

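View pics/sidec.png

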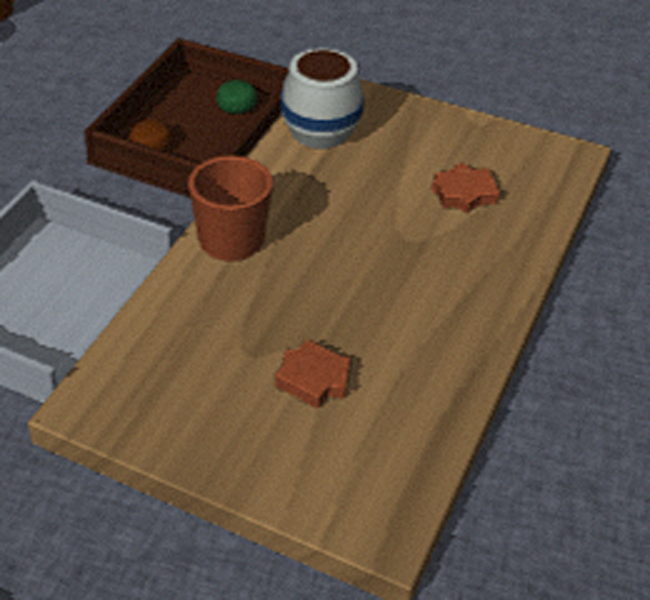

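The crops give sharper readings: sherd centres at scene (168,217) and (271,163), side (386,204) and (325.6,278). My rim heights left out the 20 mm board, so I'll triangulate with that corrected.

```bash
python3 - <<'E'
from h import *
np.set_printoptions(precision=4,suppress=True)
def P(n):
    p=camera_params(n);return p["K"]@np.c_[p["R"],p["t"]]
def tri(a,b):
    s=[80+a[0]/2.5,110+a[1]/2.5];d=[200+b[0]/2.5,130+b[1]/2.5]
    X=cv2.triangulatePoints(P("scene"),P("side"),np.array(s),np.array(d)).ravel();return X[:3]/X[3]
for k,a,b in [("near_pan",(482,30),(412,583)),("far_pan",(715,160),(31,430)),("near_tray",(20,303),(609,150)),("shA",(220,268),(465,185)),("shB",(477,133),(314,370)),("beaker rim",(489,228),(230,183)),("cup rim",(304,332),(323,66)),("panwall corner open tray side",(555,281),(172,228)),("panwall open far side top",(695,165),(55,370))]: print(k,tri(a,b))
for n,o,pts in (("scene",(80,110),dict(np=(482,30),fp=(715,160),nt=(20,303),bk=(489,228),cup=(304,332),shA=(220,268),shB=(477,133))),("side",(200,130),dict(np=(412,583),fp=(31,430),nt=(609,150),bk=(230,183),cup=(323,66),shA=(465,185),shB=(314,370)))):
    for k,v in pts.items(): print(n,k,bp(n,(o[0]+v[0]/2.5,o[1]+v[1]/2.5),dict(bk=.07,cup=.078,shA=.031,shB=.031).get(k,.02)))
E
```

```text
near_pan [0.4114 0.2218 0.0166]
far_pan [0.6349 0.1989 0.0128]
near_tray [ 0.3629 -0.171   0.015 ]
shA [ 0.4493 -0.0834  0.0261]
shB [0.4955 0.112  0.0261]
beaker rim [0.5841 0.0125 0.0639]
cup rim [ 0.5627 -0.1167  0.0765]
panwall corner open tray side [0.62   0.0285 0.0279]
panwall open far side top [0.6346 0.1674 0.0302]
scene np [0.4167 0.2183]
scene fp [0.6385 0.1912]
scene nt [ 0.3676 -0.1729]
scene bk [0.5879 0.0076]
scene cup [ 0.5631 -0.1177]
scene shA [ 0.4528 -0.0862]
scene shB [0.4993 0.1075]
side np [0.4096 0.2228]
side fp [0.6313 0.2038]
side nt [ 0.3632 -0.1638]
side bk [0.5816 0.0195]
side cup [ 0.5624 -0.114 ]
side shA [ 0.449  -0.0768]
side shB [0.4943 0.1162]
```

Request:
{"name": "drive_tool", "arguments": {
  "jaw": 0.75,
  "plan": [
    {"x": 13.5, "y": 30.5, "z": -6, "wz": -0.0225},
    {"x": 13.5, "y": 30.5, "z": -6, "wz": -0.0225},
    {"x": 13.5, "y": 30.5, "z": -6, "wz": -0.0225},
    {"x": 13.5, "y": 30.5, "z": -6, "wz": -0.0225},
    {"x": 13.5, "y": 30.5, "z": -6, "wz": -0.0225},
    {"x": 13.5, "y": 30.5, "z": -6, "wz": -0.0225},
    {"x": 13.5, "y": 30.5, "z": -6, "wz": -0.0225},
    {"x": 13.5, "y": 30.5, "z": -6, "wz": -0.0225},
    {"x": 13.5, "y": 30.5, "z": -6, "wz": -0.0225},
    {"x": 13.5, "y": 30.5, "z": -6, "wz": -0.0225}
  ]
}}

```text
invalid input at $.plan[0]: expected keys x, y, z, wx, wy, wz
```

Request:
{"name": "drive_tool", "arguments": {
  "plan": [
    {"x": 13.5, "y": 31, "z": -6, "wz": -0.0225},
    {"x": 13.5, "y": 31, "z": -6, "wz": -0.0225},
    {"x": 13.5, "y": 31, "z": -6, "wz": -0.0225},
    {"x": 13.5, "y": 31, "z": -6, "wz": -0.0225},
    {"x": 13.5, "y": 31, "z": -6, "wz": -0.0225},
    {"x": 13.5, "y": 31, "z": -6, "wz": -0.0225},
    {"x": 13.5, "y": 31, "z": -6, "wz": -0.0225},
    {"x": 13.5, "y": 31, "z": -6, "wz": -0.0225},
    {"x": 13.5, "y": 31, "z": -6, "wz": -0.0225},
    {}
  ]
}}

```text
invalid input at $.plan[0]: expected keys x, y, z, wx, wy, wz
```

Request:
{"name": "drive_tool", "arguments": {
  "jaw": 0.75,
  "plan": [
    {"x": 13.5, "y": 30.5, "z": -6, "wx": 0, "wy": 0, "wz": -0.0225},
    {"x": 13.5, "y": 30.5, "z": -6, "wx": 0, "wy": 0, "wz": -0.0225},
    {"x": 13.5, "y": 30.5, "z": -6, "wx": 0, "wy": 0, "wz": -0.0225},
    {"x": 13.5, "y": 30.5, "z": -6, "wx": 0, "wy": 0, "wz": -0.0225},
    {"x": 13.5, "y": 30.5, "z": -6, "wx": 0, "wy": 0, "wz": -0.0225},
    {"x": 13.5, "y": 30.5, "z": -6, "wx": 0, "wy": 0, "wz": -0.0225},
    {"x": 13.5, "y": 30.5, "z": -6, "wx": 0, "wy": 0, "wz": -0.0225},
    {"x": 13.5, "y": 30.5, "z": -6, "wx": 0, "wy": 0, "wz": -0.0225},
    {"x": 13.5, "y": 30.5, "z": -6, "wx": 0, "wy": 0, "wz": -0.0225},
    {"x": 13.5, "y": 30.5, "z": -6, "wx": 0, "wy": 0, "wz": -0.0225}
  ]
}}

```text
time_s: 0.93
eef_pos: [0.3075, -0.1892, 0.1848]
eef_rot: [[0.994, 0.108, -0.0], [0.108, -0.994, 0.0], [-0.0, -0.0, -1.0]]
contact_force: [0.9, -0.5, -0.3]
width: 0.0214
gripper_force: 0.0
```

Request:
{"name": "drive_tool", "arguments": {
  "plan": [
    {"x": 13.5, "y": 31, "z": -6, "wx": 0, "wy": 0, "wz": -0.0225},
    {"x": 13.5, "y": 31, "z": -6, "wx": 0, "wy": 0, "wz": -0.0225},
    {"x": 13.5, "y": 31, "z": -6, "wx": 0, "wy": 0, "wz": -0.0225},
    {"x": 13.5, "y": 31, "z": -6, "wx": 0, "wy": 0, "wz": -0.0225},
    {"x": 13.5, "y": 31, "z": -6, "wx": 0, "wy": 0, "wz": -0.0225},
    {"x": 13.5, "y": 31, "z": -6, "wx": 0, "wy": 0, "wz": -0.0225},
    {"x": 13.5, "y": 31, "z": -6, "wx": 0, "wy": 0, "wz": -0.0225},
    {"x": 13.5, "y": 31, "z": -6, "wx": 0, "wy": 0, "wz": -0.0225},
    {"x": 13.5, "y": 31, "z": -6, "wx": 0, "wy": 0, "wz": -0.0225},
    {"x": 13.5, "y": 30, "z": -6, "wx": 0, "wy": 0, "wz": -0.02}
  ]
}}

```text
time_s: 1.77
eef_pos: [0.4418, 0.0218, 0.1247]
eef_rot: [[1.0, 0.002, -0.002], [0.002, -0.997, 0.076], [-0.002, -0.076, -0.997]]
contact_force: [1.1, 0.7, -0.6]
width: 0.0212
gripper_force: 0.0
```

```bash
python3 - <<'E'
from h import *
o=get_obs();print(o["joints"],o["dq"],o["eef_pos"],o["eef_rot"])
E
```

```text
[ 6.43516685e-02  4.94573007e-02 -2.53102397e+01  6.47347738e+01
  4.33798885e+00  1.79944692e+02] [ 4.46689569 20.09877906  9.99429203 -9.89914581 11.70828521 -0.05788477] [0.44176478 0.02178881 0.12469224] [[ 0.99999658  0.00196052 -0.00172905]
 [ 0.00208569 -0.99713316  0.07563798]
 [-0.00157581 -0.07564133 -0.99713385]]
```

Request:
{"name": "drive_tool", "arguments": {
  "plan": [
    {"x": 0, "y": 0, "z": 0, "wx": -0.076, "wy": 0, "wz": 0},
    {"x": 0, "y": 0, "z": 0, "wx": 0, "wy": 0, "wz": 0.12},
    {"x": 0, "y": 4, "z": 0, "wx": 0, "wy": 0, "wz": 0.12},
    {"x": 0, "y": 4, "z": 0, "wx": 0, "wy": 0, "wz": 0.12},
    {"x": 0, "y": 4, "z": 0, "wx": 0, "wy": 0, "wz": 0.12},
    {"x": 0, "y": 4, "z": 0, "wx": 0, "wy": 0, "wz": 0.12},
    {"x": 0, "y": 4, "z": 0, "wx": 0, "wy": 0, "wz": 0.12},
    {"x": 0, "y": 4, "z": 0, "wx": 0, "wy": 0, "wz": 0.12},
    {"x": 0, "y": 4, "z": 0, "wx": 0, "wy": 0, "wz": 0.12},
    {"x": 0, "y": 4, "z": 0, "wx": 0, "wy": 0, "wz": 0.12}
  ]
}}

```text
time_s: 2.6
eef_pos: [0.4413, 0.0411, 0.125]
eef_rot: [[0.452, 0.892, -0.009], [0.892, -0.452, 0.003], [-0.001, -0.009, -1.0]]
contact_force: [0.9, -0.5, 0.2]
width: 0.0215
gripper_force: 0.0
```

Request:
{"name": "drive_tool", "arguments": {
  "plan": [
    {"x": 0, "y": 6, "z": 0, "wx": 0, "wy": 0, "wz": 0.12},
    {"x": 0, "y": 6, "z": 0, "wx": 0, "wy": 0, "wz": 0.12},
    {"x": 0, "y": 6, "z": 0, "wx": 0, "wy": 0, "wz": 0.12},
    {"x": 0, "y": 6, "z": 0, "wx": 0, "wy": 0, "wz": 0.12},
    {"x": 0, "y": 6, "z": 0, "wx": 0, "wy": 0, "wz": 0.12},
    {"x": 0, "y": 6, "z": 0, "wx": 0, "wy": 0, "wz": 0.12},
    {"x": 0, "y": 6, "z": 0, "wx": 0, "wy": 0, "wz": 0.12},
    {"x": 0, "y": 6, "z": 0, "wx": 0, "wy": 0, "wz": 0.12},
    {"x": 0, "y": 6, "z": 0, "wx": 0, "wy": 0, "wz": 0.12},
    {"x": 0, "y": 6, "z": 0, "wx": 0, "wy": 0, "wz": 0.12}
  ]
}}

```text
time_s: 3.43
eef_pos: [0.4413, 0.1011, 0.1249]
eef_rot: [[-0.668, 0.744, -0.006], [0.744, 0.668, -0.007], [-0.001, -0.009, -1.0]]
contact_force: [0.1, -0.2, -0.6]
width: 0.0214
gripper_force: 0.0
```

Request:
{"name": "drive_tool", "arguments": {
  "plan": [
    {"x": 0, "y": 0, "z": 0, "wx": 0, "wy": 0, "wz": 0.12},
    {"x": 0, "y": 0, "z": 0, "wx": 0, "wy": 0, "wz": 0.12},
    {"x": 0, "y": 0, "z": 0, "wx": 0, "wy": 0, "wz": 0.12},
    {"x": 0, "y": 0, "z": 0, "wx": 0, "wy": 0, "wz": 0.12},
    {"x": 0, "y": 0, "z": 0, "wx": 0, "wy": 0, "wz": 0.12},
    {"x": 0, "y": 0, "z": 0, "wx": 0, "wy": 0, "wz": 0.12},
    {"x": 0, "y": 0, "z": 0, "wx": 0, "wy": 0, "wz": 0.025},
    {"x": 0, "y": 0, "z": 0, "wx": 0, "wy": 0, "wz": 0},
    {"x": 0, "y": 0, "z": 0, "wx": 0, "wy": 0, "wz": 0},
    {"x": 0, "y": 0, "z": 0, "wx": 0, "wy": 0, "wz": 0}
  ]
}}

```text
time_s: 4.27
eef_pos: [0.4416, 0.1009, 0.1252]
eef_rot: [[-0.995, 0.103, -0.0], [0.103, 0.995, -0.008], [-0.001, -0.008, -1.0]]
contact_force: [-0.7, 0.1, -0.1]
width: 0.0213
gripper_force: 0.0
```

```bash
python3 - <<'E'
from h import *
np.set_printoptions(precision=4,suppress=True)
o=get_obs();print(o["joints"],o["eef_pos"],o["eef_rot"],o["time_s"])
cv2.imwrite("pics/w1.png",get_image("wrist"))
print(camera_params("wrist"))
E
```

```text
[ 13.1608   1.2269 -23.9463  64.9373  -0.4701  19.0499] [0.4416 0.1009 0.1252] [[-0.9947  0.1026 -0.    ]
 [ 0.1026  0.9947 -0.0084]
 [-0.0009 -0.0084 -1.    ]] 4.2667
{'K': array([[301.5026,   0.    , 276.6228],
       [  0.    , 301.5026, 214.1416],
       [  0.    ,   0.    ,   1.    ]]), 'mount': array([[ 0.0002, -0.9623, -0.272 ,  0.0684],
       [ 1.    ,  0.0002,  0.0002,  0.0004],
       [-0.0001, -0.272 ,  0.9623, -0.1286],
       [ 0.    ,  0.    ,  0.    ,  1.    ]])}
```

View pics/w1.png

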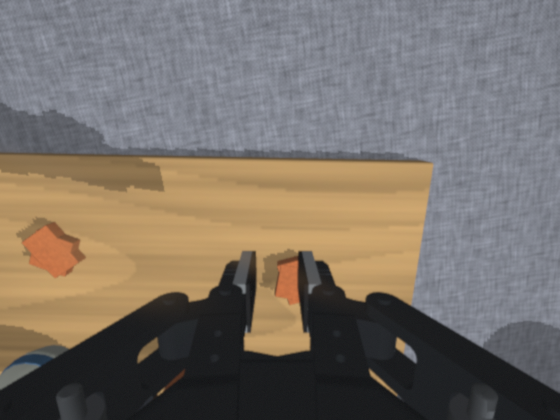

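The wrist view shows the board's near-pan corner at (432,162), sherd A at (53,249) and sherd B partly visible at about (290,279), between and beyond the fingers. Positions from this closer view:

```bash
cat >> h.py <<'E'
def wp(uv,z,o):
    p=camera_params("wrist");M=p["mount"];R=np.array(o["eef_rot"])
    d=R@M[:3,:3]@np.linalg.inv(p["K"])@np.array([uv[0],uv[1],1.]);c=np.array(o["eef_pos"])+R@M[:3,3]
    return (c+d*(z-c[2])/d[2])[:2]
E
python3 - <<'E'
from h import *
o=get_obs()
for k,v,z in [("near_pan",(432,162),.02),("nearedge left",(0,154),.02),("A",(53,247),.031),("B left edge",(276,275),.031),("B",(292,277),.031),("B top edge",(287,259),.031),("B bottom",(288,303),.02)]: print(k,wp(v,z,o).round(4))
E
```

```text
near_pan [0.41   0.2232]
nearedge left [ 0.3705 -0.106 ]
A [ 0.4457 -0.0793]
B left edge [0.4876 0.0953]
B [0.4906 0.1081]
B top edge [0.4744 0.1055]
B bottom [0.5212 0.1023]
```

Request:
{"name": "drive_tool", "arguments": {
  "plan": [
    {"x": -1, "y": 9, "z": -5, "wx": 0.008, "wy": 0, "wz": -0.017},
    {"x": -1, "y": 9, "z": -10, "wx": 0, "wy": 0, "wz": 0},
    {"x": 0, "y": 0, "z": -14, "wx": 0, "wy": 0, "wz": 0},
    {"x": 0, "y": 0, "z": -14, "wx": 0, "wy": 0, "wz": 0},
    {"x": 0, "y": 0, "z": -14, "wx": 0, "wy": 0, "wz": 0},
    {"x": 0, "y": 0, "z": -12, "wx": 0, "wy": 0, "wz": 0},
    {"x": 0, "y": 0, "z": -10, "wx": 0, "wy": 0, "wz": 0},
    {"x": 0, "y": 0, "z": -6, "wx": 0, "wy": 0, "wz": 0},
    {"x": 0, "y": 0, "z": -3, "wx": 0, "wy": 0, "wz": 0},
    {"x": 0, "y": 0, "z": 0, "wx": 0, "wy": 0, "wz": 0}
  ]
}}

```text
time_s: 5.15
eef_pos: [0.4393, 0.1189, 0.0367]
eef_rot: [[-0.993, 0.117, -0.001], [0.117, 0.993, -0.001], [0.001, -0.001, -1.0]]
contact_force: [0.7, -0.7, -0.1]
width: 0.0215
gripper_force: 0.0
```

Request:
{"name": "drive_tool", "arguments": {
  "plan": [
    {"x": 8, "y": -1, "z": 0, "wx": 0, "wy": 0, "wz": 0},
    {"x": 8, "y": -1, "z": 0, "wx": 0, "wy": 0, "wz": 0},
    {"x": 8, "y": -1, "z": 0, "wx": 0, "wy": 0, "wz": 0},
    {"x": 8, "y": -1, "z": 0, "wx": 0, "wy": 0, "wz": 0},
    {"x": 8, "y": -1, "z": 0, "wx": 0, "wy": 0, "wz": 0},
    {"x": 8, "y": -1, "z": 0, "wx": 0, "wy": 0, "wz": 0},
    {"x": 8, "y": -1, "z": 0, "wx": 0, "wy": 0, "wz": 0},
    {"x": 8, "y": -1, "z": 0, "wx": 0, "wy": 0, "wz": 0},
    {"x": 6, "y": -1, "z": 0, "wx": 0, "wy": 0, "wz": 0},
    {"x": 3, "y": 0, "z": 0, "wx": 0, "wy": 0, "wz": 0}
  ]
}}

```text
time_s: 5.98
eef_pos: [0.5137, 0.1097, 0.0372]
eef_rot: [[-0.993, 0.118, 0.0], [0.118, 0.993, -0.0], [-0.0, -0.0, -1.0]]
contact_force: [-0.7, 0.0, 0.4]
width: 0.0214
gripper_force: 0.1
```

```bash
python3 - <<'E'
from h import *
a=get_image("scene")[110:300,180:430];b=get_image("side")[170:340,160:420]
cv2.imwrite("pics/m1.png",np.vstack([cv2.resize(a,(440,300)),cv2.resize(b,(440,290))]))
E
```

```text
(no output)
```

View pics/m1.png

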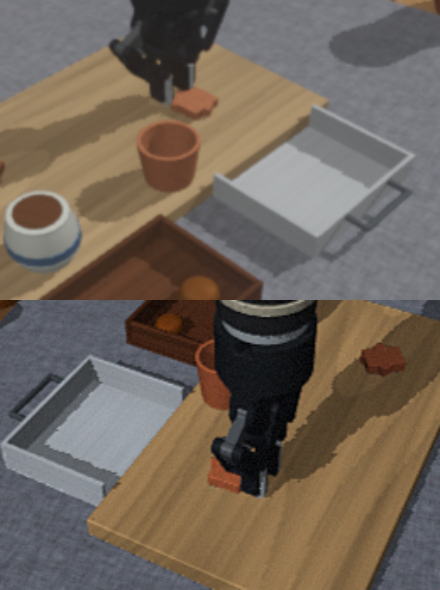

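Sherd B (top crop about (195,100)) sits against both fingers and slides toward the pan; the beaker and cup are untouched. I'll carry on off the edge.

Request:
{"name": "drive_tool", "arguments": {
  "plan": [
    {"x": 5, "y": -1, "z": 0, "wx": 0, "wy": 0, "wz": 0},
    {"x": 8, "y": -1, "z": 0, "wx": 0, "wy": 0, "wz": 0},
    {"x": 8, "y": -1, "z": 0, "wx": 0, "wy": 0, "wz": 0},
    {"x": 8, "y": -1, "z": 0, "wx": 0, "wy": 0, "wz": 0},
    {"x": 8, "y": -1, "z": 0, "wx": 0, "wy": 0, "wz": 0},
    {"x": 8, "y": -1, "z": 0, "wx": 0, "wy": 0, "wz": 0},
    {"x": 8, "y": -1, "z": 0, "wx": 0, "wy": 0, "wz": 0},
    {"x": 8, "y": -1, "z": 0, "wx": 0, "wy": 0, "wz": 0},
    {"x": 8, "y": -1, "z": 0, "wx": 0, "wy": 0, "wz": 0},
    {"x": 8, "y": -1, "z": 0, "wx": 0, "wy": 0, "wz": 0}
  ]
}}

```text
time_s: 6.92
eef_pos: [0.5905, 0.0998, 0.0372]
eef_rot: [[-0.993, 0.118, 0.0], [0.118, 0.993, -0.0], [-0.0, -0.0, -1.0]]
contact_force: [-0.6, 0.7, 0.1]
width: 0.0214
gripper_force: 0.1
```

Request:
{"name": "drive_tool", "arguments": {
  "plan": [
    {"x": 8, "y": -1, "z": 0, "wx": 0, "wy": 0, "wz": 0},
    {"x": 8, "y": -1, "z": 0, "wx": 0, "wy": 0, "wz": 0},
    {"x": 8, "y": -1, "z": 0, "wx": 0, "wy": 0, "wz": 0},
    {"x": 8, "y": -1, "z": 0, "wx": 0, "wy": 0, "wz": 0},
    {"x": 8, "y": -1, "z": 0, "wx": 0, "wy": 0, "wz": 0},
    {"x": 6, "y": -1, "z": 0, "wx": 0, "wy": 0, "wz": 0},
    {"x": 0, "y": 0, "z": 0, "wx": 0, "wy": 0, "wz": 0},
    {"x": -10, "y": 1, "z": 10, "wx": 0, "wy": 0, "wz": 0},
    {"x": -10, "y": 0, "z": 25, "wx": 0, "wy": 0, "wz": 0},
    {"x": -5, "y": 0, "z": 30, "wx": 0, "wy": 0, "wz": 0}
  ]
}}

```text
time_s: 7.75
eef_pos: [0.6072, 0.0947, 0.1012]
eef_rot: [[-0.993, 0.117, -0.006], [0.117, 0.993, -0.001], [0.006, -0.002, -1.0]]
contact_force: [1.2, 0.7, 1.2]
width: 0.0214
gripper_force: 0.0
```

Request:
{"name": "drive_tool", "arguments": {
  "plan": [
    {"x": -6, "y": -4, "z": 12, "wx": 0, "wy": 0.006, "wz": -0.11},
    {"x": -12, "y": -16, "z": 12, "wx": 0, "wy": 0, "wz": -0.11},
    {"x": -12, "y": -16, "z": 0, "wx": 0, "wy": 0, "wz": -0.11},
    {"x": -12, "y": -16, "z": 0, "wx": 0, "wy": 0, "wz": -0.11},
    {"x": -12, "y": -16, "z": 0, "wx": 0, "wy": 0, "wz": -0.11},
    {"x": -12, "y": -16, "z": 0, "wx": 0, "wy": 0, "wz": -0.11},
    {"x": -12, "y": -16, "z": 0, "wx": 0, "wy": 0, "wz": -0.11},
    {"x": -12, "y": -16, "z": 0, "wx": 0, "wy": 0, "wz": -0.11},
    {"x": -12, "y": -16, "z": 0, "wx": 0, "wy": 0, "wz": -0.11},
    {"x": -12, "y": -16, "z": 0, "wx": 0, "wy": 0, "wz": -0.11}
  ]
}}

```text
time_s: 8.58
eef_pos: [0.4949, -0.0534, 0.127]
eef_rot: [[-0.341, 0.94, -0.003], [0.94, 0.341, 0.005], [0.006, -0.001, -1.0]]
contact_force: [1.4, -0.2, 0.1]
width: 0.0216
gripper_force: 0.0
```

Request:
{"name": "drive_tool", "arguments": {
  "plan": [
    {"x": -12, "y": -18, "z": 0, "wx": 0, "wy": 0, "wz": -0.11},
    {"x": -12, "y": -18, "z": 0, "wx": 0, "wy": 0, "wz": -0.11},
    {"x": -12, "y": -18, "z": 0, "wx": 0, "wy": 0, "wz": -0.11},
    {"x": -12, "y": -18, "z": 0, "wx": 0, "wy": 0, "wz": -0.11},
    {"x": 0, "y": 0, "z": 0, "wx": 0, "wy": 0, "wz": -0.031},
    {"x": 0, "y": 0, "z": 0, "wx": 0, "wy": 0, "wz": 0},
    {"x": 0, "y": 0, "z": 0, "wx": 0, "wy": 0, "wz": 0},
    {"x": 0, "y": 0, "z": 0, "wx": 0, "wy": 0, "wz": 0},
    {"x": 0, "y": 0, "z": 0, "wx": 0, "wy": 0, "wz": 0},
    {"x": 0, "y": 0, "z": 0, "wx": 0, "wy": 0, "wz": 0}
  ]
}}

```text
time_s: 9.42
eef_pos: [0.4488, -0.1246, 0.1263]
eef_rot: [[0.116, 0.993, -0.001], [0.993, -0.116, 0.006], [0.006, -0.001, -1.0]]
contact_force: [-0.4, 0.3, -0.1]
width: 0.0212
gripper_force: 0.0
```

```bash
python3 - <<'E'
from h import *
a=get_image("scene")[110:300,180:430];b=get_image("side")[130:340,160:420];c=get_image("wrist")
cv2.imwrite("pics/m2.png",np.hstack([np.vstack([cv2.resize(a,(370,290)),cv2.resize(b,(370,290))]),cv2.copyMakeBorder(cv2.resize(c,(420,315)),0,265,0,0,0)]))
E
```

```text
(no output)
```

View pics/m2.png

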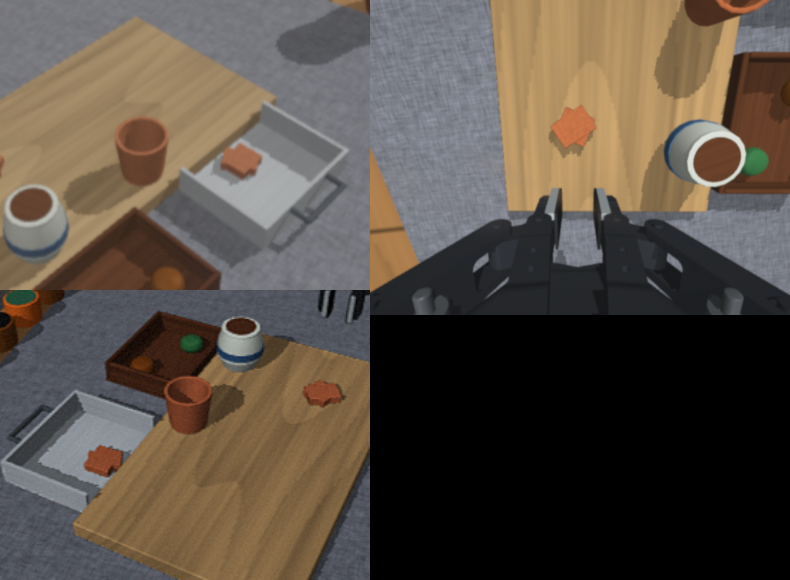

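Sherd B lies in the pan (scene crop (240,160)). Sherd A is at wrist-crop (573,127), i.e. wrist pixel (271,169), almost on the fork's midline.

```bash
python3 - <<'E'
from h import *
o=get_obs();A=wp((271,168),.031,o);print(A,o["eef_pos"])
bo=np.array([.5013,.0096]);R=np.array([[.9928,-.1197],[.1197,.9928]])
f=lambda p:R@(np.array(p[:2])-bo)
print("board frame A",f(A),"tcp",f(o["eef_pos"]), "B", f(bp("scene",(180+240*250/370,110+160*190/290),.014)),"cup",f(wp(((705-370)*4/3,160*4/3),.078,o)))
E
```

```text
[ 0.44994653 -0.08260744] [ 0.44878899 -0.12477096  0.12623251]
board frame A [-0.03994649 -0.09769056] tcp [-0.03604872 -0.13968905] B [0.14240661 0.09850339] cup [ 0.06787864 -0.11931964]
```

Request:
{"name": "drive_tool", "arguments": {
  "plan": [
    {"x": -3, "y": -3, "z": -6, "wx": -0.006, "wy": 0.002, "wz": 0},
    {"x": -3, "y": -3, "z": -10, "wx": 0, "wy": 0, "wz": 0},
    {"x": 0, "y": 0, "z": -14, "wx": 0, "wy": 0, "wz": 0},
    {"x": 0, "y": 0, "z": -14, "wx": 0, "wy": 0, "wz": 0},
    {"x": 0, "y": 0, "z": -14, "wx": 0, "wy": 0, "wz": 0},
    {"x": 0, "y": 0, "z": -12, "wx": 0, "wy": 0, "wz": 0},
    {"x": 0, "y": 0, "z": -10, "wx": 0, "wy": 0, "wz": 0},
    {"x": 0, "y": 0, "z": -6, "wx": 0, "wy": 0, "wz": 0},
    {"x": 0, "y": 0, "z": -3, "wx": 0, "wy": 0, "wz": 0},
    {"x": 0, "y": 0, "z": 0, "wx": 0, "wy": 0, "wz": 0}
  ]
}}

```text
time_s: 10.4
eef_pos: [0.4422, -0.131, 0.0366]
eef_rot: [[0.118, 0.993, -0.004], [0.993, -0.118, 0.0], [-0.0, -0.004, -1.0]]
contact_force: [0.1, 0.3, -0.2]
width: 0.0218
gripper_force: 0.0
```

Request:
{"name": "drive_tool", "arguments": {
  "plan": [
    {"x": 0.6, "y": 5, "z": 0, "wx": 0, "wy": 0, "wz": 0},
    {"x": 1.2, "y": 8, "z": 0, "wx": 0, "wy": 0, "wz": 0},
    {"x": 1.2, "y": 10, "z": 0, "wx": 0, "wy": 0, "wz": 0},
    {"x": 1.2, "y": 10, "z": 0, "wx": 0, "wy": 0, "wz": 0},
    {"x": 1.2, "y": 10, "z": 0, "wx": 0, "wy": 0, "wz": 0},
    {"x": 1.2, "y": 10, "z": 0, "wx": 0, "wy": 0, "wz": 0},
    {"x": 1.2, "y": 10, "z": 0, "wx": 0, "wy": 0, "wz": 0},
    {"x": 1.2, "y": 10, "z": 0, "wx": 0, "wy": 0, "wz": 0},
    {"x": 1.2, "y": 10, "z": 0, "wx": 0, "wy": 0, "wz": 0},
    {"x": 1.2, "y": 10, "z": 0, "wx": 0, "wy": 0, "wz": 0}
  ]
}}

```text
time_s: 11.23
eef_pos: [0.4542, -0.037, 0.0373]
eef_rot: [[0.117, 0.993, -0.003], [0.993, -0.117, -0.0], [-0.001, -0.003, -1.0]]
contact_force: [0.2, -0.9, 0.2]
width: 0.0214
gripper_force: 0.5
```

Request:
{"name": "drive_tool", "arguments": {
  "plan": [
    {"x": 1.2, "y": 10, "z": 0, "wx": 0, "wy": 0, "wz": 0},
    {"x": 1.2, "y": 10, "z": 0, "wx": 0, "wy": 0, "wz": 0},
    {"x": 1.2, "y": 10, "z": 0, "wx": 0, "wy": 0, "wz": 0},
    {"x": 1.2, "y": 10, "z": 0, "wx": 0, "wy": 0, "wz": 0},
    {"x": 1.2, "y": 10, "z": 0, "wx": 0, "wy": 0, "wz": 0},
    {"x": 1.2, "y": 10, "z": 0, "wx": 0, "wy": 0, "wz": 0},
    {"x": 1.2, "y": 10, "z": 0, "wx": 0, "wy": 0, "wz": 0},
    {"x": 1.2, "y": 10, "z": 0, "wx": 0, "wy": 0, "wz": 0},
    {"x": 1, "y": 7, "z": 0, "wx": 0, "wy": 0, "wz": 0},
    {"x": 0.5, "y": 4, "z": 0, "wx": 0, "wy": 0, "wz": 0}
  ]
}}

```text
time_s: 12.07
eef_pos: [0.4653, 0.054, 0.0373]
eef_rot: [[0.117, 0.993, -0.003], [0.993, -0.117, -0.0], [-0.0, -0.003, -1.0]]
contact_force: [-0.1, -0.8, 0.9]
width: 0.021
gripper_force: 0.5
```

```bash
python3 - <<'E'
from h import *
cv2.imwrite("pics/m3w.png",get_image("wrist"))
a=get_image("scene")[110:300,180:430];b=get_image("side")[130:340,160:420]
cv2.imwrite("pics/m3.png",np.hstack([cv2.resize(a,(390,300)),cv2.resize(b,(390,300))]))
E
```

```text
(no output)
```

View pics/m3.png

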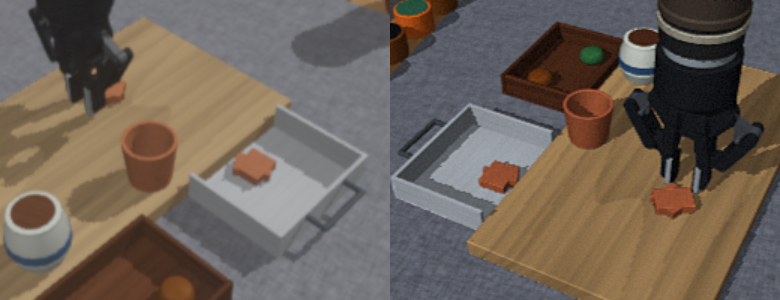

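Sherd A stays centred on the fork (right crop about (672,200)). It needs about 52 mm more along +y, then a retreat.

Request:
{"name": "drive_tool", "arguments": {
  "plan": [
    {"x": 0.6, "y": 5, "z": 0, "wx": 0, "wy": 0, "wz": 0},
    {"x": 1.2, "y": 10, "z": 0, "wx": 0, "wy": 0, "wz": 0},
    {"x": 1.2, "y": 10, "z": 0, "wx": 0, "wy": 0, "wz": 0},
    {"x": 1.2, "y": 10, "z": 0, "wx": 0, "wy": 0, "wz": 0},
    {"x": 1.2, "y": 9, "z": 0, "wx": 0, "wy": 0, "wz": 0},
    {"x": 0.6, "y": 5, "z": 0, "wx": 0, "wy": 0, "wz": 0},
    {"x": 0, "y": 3, "z": 0, "wx": 0, "wy": 0, "wz": 0},
    {"x": -1, "y": -10, "z": 0, "wx": 0, "wy": 0, "wz": 0},
    {"x": -2, "y": -10, "z": 10, "wx": 0, "wy": 0, "wz": 0},
    {"x": 0, "y": 0, "z": 25, "wx": 0, "wy": 0, "wz": 0}
  ]
}}

```text
time_s: 13.05
eef_pos: [0.4651, 0.0827, 0.0702]
eef_rot: [[0.119, 0.993, -0.009], [0.993, -0.119, -0.002], [-0.003, -0.009, -1.0]]
contact_force: [-0.8, 0.2, 0.4]
width: 0.0215
gripper_force: 0.0
```

Request:
{"name": "drive_tool", "arguments": {
  "plan": [
    {"x": -6, "y": 0, "z": 30, "wx": 0, "wy": 0.003, "wz": 0.1},
    {"x": -6, "y": 3, "z": 20, "wx": 0, "wy": 0, "wz": 0.11},
    {"x": -6, "y": 5, "z": 0, "wx": 0, "wy": 0, "wz": 0.11},
    {"x": -6, "y": 5, "z": 0, "wx": 0, "wy": 0, "wz": 0.11},
    {"x": -6, "y": 5, "z": 0, "wx": 0, "wy": 0, "wz": 0.11},
    {"x": -6, "y": 5, "z": 0, "wx": 0, "wy": 0, "wz": 0.11},
    {"x": -6, "y": 5, "z": 0, "wx": 0, "wy": 0, "wz": 0.11},
    {"x": -6, "y": 5, "z": 0, "wx": 0, "wy": 0, "wz": 0.11},
    {"x": -6, "y": 5, "z": 0, "wx": 0, "wy": 0, "wz": 0.11},
    {"x": 0, "y": 5, "z": 0, "wx": 0, "wy": 0, "wz": 0.11}
  ]
}}

```text
time_s: 13.88
eef_pos: [0.413, 0.1268, 0.123]
eef_rot: [[-0.828, 0.56, -0.003], [0.56, 0.828, -0.005], [-0.001, -0.006, -1.0]]
contact_force: [0.5, -0.3, 0.8]
width: 0.0212
gripper_force: 0.0
```

Request:
{"name": "drive_tool", "arguments": {
  "plan": [
    {"x": 0, "y": 5, "z": 0, "wx": 0, "wy": 0, "wz": 0.11},
    {"x": 0, "y": 5, "z": 0, "wx": 0, "wy": 0, "wz": 0.11},
    {"x": 0, "y": 0, "z": 0, "wx": 0, "wy": 0, "wz": 0.11},
    {"x": 0, "y": 0, "z": 0, "wx": 0, "wy": 0, "wz": 0.11},
    {"x": 0, "y": 0, "z": 0, "wx": 0, "wy": 0, "wz": 0.04},
    {"x": 0, "y": 0, "z": 0, "wx": 0, "wy": 0, "wz": 0},
    {"x": 0, "y": 0, "z": 0, "wx": 0, "wy": 0, "wz": 0},
    {"x": 0, "y": 0, "z": 0, "wx": 0, "wy": 0, "wz": 0},
    {"x": 0, "y": 0, "z": 0, "wx": 0, "wy": 0, "wz": 0},
    {"x": 0, "y": 0, "z": 0, "wx": 0, "wy": 0, "wz": 0}
  ]
}}

```text
time_s: 14.72
eef_pos: [0.4142, 0.1377, 0.1224]
eef_rot: [[-0.993, 0.119, 0.0], [0.119, 0.993, -0.006], [-0.001, -0.006, -1.0]]
contact_force: [-0.3, -0.1, -0.5]
width: 0.0213
gripper_force: 0.0
```

```bash
python3 - <<'E'
from h import *
bo=np.array([.5013,.0096]);R=np.array([[.9928,-.1197],[.1197,.9928]])
f=lambda p:R@(np.array(p[:2])-bo)
o=get_obs();print(f(o["eef_pos"]),o["eef_rot"])
for n in("scene","side"):
    im=get_image(n);h=cv2.cvtColor(im,cv2.COLOR_BGR2HSV)
    m=cv2.inRange(h,(0,110,90),(13,255,255))
    k,l,s,c=cv2.connectedComponentsWithStats(m)
    for i in range(1,k):
        if 60<s[i,4]<900:
            q=f(bp(n,c[i],.03))
            if abs(q[0])<.25 and abs(q[1])<.22: print(n,s[i],c[i].round(1),q.round(4))
E
```

```text
[-0.10184822  0.11672166] [[-9.92859281e-01  1.19291433e-01  3.83284118e-05]
 [ 1.19289254e-01  9.92842992e-01 -5.73298111e-03]
 [-7.21949626e-04 -5.68747133e-03 -9.99983566e-01]]
scene [258 145  24  18 335] [269.4 153. ] [-0.0363  0.1159]
scene [330 205  26  22 377] [342.2 214.9] [0.1512 0.0854]
scene [188 234  26  20 418] [200.5 243.6] [ 0.0398 -0.0996]
scene [211 274  53  45 430] [239.6 294.2] [ 0.1446 -0.1188]
scene [284 285  20  18 277] [293.3 293.5] [ 0.1946 -0.0697]
side [252 178  14  10  82] [258.3 183.1] [ 0.1819 -0.0467]
side [275 192  35  43 864] [291.  211.3] [ 0.093  -0.0039]
side [219 243  27  22 397] [232.3 253. ] [0.1271 0.123 ]
side [318 282  32  27 601] [333.9 294.7] [-0.0422  0.1268]
```

Request:
{"name": "drive_tool", "arguments": {
  "plan": [
    {"x": 0, "y": 2, "z": -6, "wx": 0.006, "wy": 0, "wz": 0},
    {"x": 0.5, "y": 2, "z": -10, "wx": 0, "wy": 0, "wz": 0},
    {"x": 0, "y": 0, "z": -14, "wx": 0, "wy": 0, "wz": 0},
    {"x": 0, "y": 0, "z": -14, "wx": 0, "wy": 0, "wz": 0},
    {"x": 0, "y": 0, "z": -14, "wx": 0, "wy": 0, "wz": 0},
    {"x": 0, "y": 0, "z": -12, "wx": 0, "wy": 0, "wz": 0},
    {"x": 0, "y": 0, "z": -8, "wx": 0, "wy": 0, "wz": 0},
    {"x": 0, "y": 0, "z": -5, "wx": 0, "wy": 0, "wz": 0},
    {"x": 0, "y": 0, "z": -3, "wx": 0, "wy": 0, "wz": 0},
    {"x": 0, "y": 0, "z": 0, "wx": 0, "wy": 0, "wz": 0}
  ]
}}

```text
time_s: 15.65
eef_pos: [0.4144, 0.1419, 0.0357]
eef_rot: [[-0.993, 0.118, -0.001], [0.118, 0.993, 0.0], [0.001, -0.0, -1.0]]
contact_force: [0.2, 0.6, 0.5]
width: 0.0215
gripper_force: 0.0
```

Request:
{"name": "drive_tool", "arguments": {
  "plan": [
    {"x": 5, "y": -0.7, "z": 0, "wx": 0, "wy": 0, "wz": 0},
    {"x": 8, "y": -0.7, "z": 0, "wx": 0, "wy": 0, "wz": 0},
    {"x": 8, "y": -0.7, "z": 0, "wx": 0, "wy": 0, "wz": 0},
    {"x": 8, "y": -0.7, "z": 0, "wx": 0, "wy": 0, "wz": 0},
    {"x": 8, "y": -0.7, "z": 0, "wx": 0, "wy": 0, "wz": 0},
    {"x": 8, "y": -0.7, "z": 0, "wx": 0, "wy": 0, "wz": 0},
    {"x": 8, "y": -0.7, "z": 0, "wx": 0, "wy": 0, "wz": 0},
    {"x": 8, "y": -0.7, "z": 0, "wx": 0, "wy": 0, "wz": 0},
    {"x": 8, "y": -0.7, "z": 0, "wx": 0, "wy": 0, "wz": 0},
    {"x": 8, "y": -0.7, "z": 0, "wx": 0, "wy": 0, "wz": 0}
  ]
}}

```text
time_s: 16.48
eef_pos: [0.4925, 0.1348, 0.0362]
eef_rot: [[-0.993, 0.118, -0.0], [0.118, 0.993, 0.0], [0.0, 0.0, -1.0]]
contact_force: [-0.2, 0.6, 1.1]
width: 0.0218
gripper_force: 0.2
```

Request:
{"name": "drive_tool", "arguments": {
  "plan": [
    {"x": 8, "y": -0.7, "z": 0, "wx": 0, "wy": 0, "wz": 0},
    {"x": 8, "y": -0.7, "z": 0, "wx": 0, "wy": 0, "wz": 0},
    {"x": 8, "y": -0.7, "z": 0, "wx": 0, "wy": 0, "wz": 0},
    {"x": 8, "y": -0.7, "z": 0, "wx": 0, "wy": 0, "wz": 0},
    {"x": 8, "y": -0.7, "z": 0, "wx": 0, "wy": 0, "wz": 0},
    {"x": 8, "y": -0.7, "z": 0, "wx": 0, "wy": 0, "wz": 0},
    {"x": 8, "y": -0.7, "z": 0, "wx": 0, "wy": 0, "wz": 0},
    {"x": 8, "y": -0.7, "z": 0, "wx": 0, "wy": 0, "wz": 0},
    {"x": 6, "y": -0.7, "z": 0, "wx": 0, "wy": 0, "wz": 0},
    {"x": 3, "y": 0, "z": 0, "wx": 0, "wy": 0, "wz": 0}
  ]
}}

```text
time_s: 17.32
eef_pos: [0.5657, 0.1285, 0.0362]
eef_rot: [[-0.993, 0.119, 0.0], [0.119, 0.993, 0.0], [-0.0, 0.0, -1.0]]
contact_force: [0.3, -0.1, 0.1]
width: 0.0213
gripper_force: 0.1
```

```bash
python3 - <<'E'
from h import *
bo=np.array([.5013,.0096]);R=np.array([[.9928,-.1197],[.1197,.9928]])
o=get_obs();print(R@(o["eef_pos"][:2]-bo))
a=get_image("scene")[110:300,180:430];b=get_image("side")[130:340,160:420]
cv2.imwrite("pics/m4.png",np.hstack([cv2.resize(a,(390,300)),cv2.resize(b,(390,300))]))
E
```

```text
[0.04967567 0.12573445]
```

View pics/m4.png

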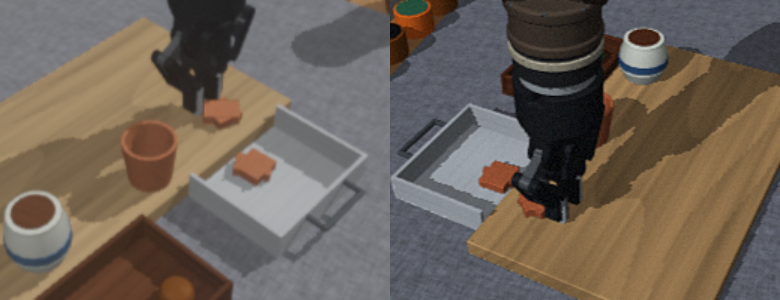

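Sherd A (left crop (222,112)) is ahead of the fork and lines up with the pan opening, clear of its side wall. About 80 mm remain.

Request:
{"name": "drive_tool", "arguments": {
  "plan": [
    {"x": 5, "y": -1, "z": 0, "wx": 0, "wy": 0, "wz": 0},
    {"x": 8, "y": -1, "z": 0, "wx": 0, "wy": 0, "wz": 0},
    {"x": 8, "y": -1, "z": 0, "wx": 0, "wy": 0, "wz": 0},
    {"x": 8, "y": -1, "z": 0, "wx": 0, "wy": 0, "wz": 0},
    {"x": 8, "y": -1, "z": 0, "wx": 0, "wy": 0, "wz": 0},
    {"x": 8, "y": -1, "z": 0, "wx": 0, "wy": 0, "wz": 0},
    {"x": 8, "y": -1, "z": 0, "wx": 0, "wy": 0, "wz": 0},
    {"x": 8, "y": -1, "z": 0, "wx": 0, "wy": 0, "wz": 0},
    {"x": 8, "y": -1, "z": 0, "wx": 0, "wy": 0, "wz": 0},
    {"x": 8, "y": -1, "z": 0, "wx": 0, "wy": 0, "wz": 0}
  ]
}}

```text
time_s: 18.25
eef_pos: [0.6425, 0.1185, 0.0362]
eef_rot: [[-0.993, 0.118, -0.0], [0.118, 0.993, 0.0], [0.0, 0.0, -1.0]]
contact_force: [-0.1, 0.1, -0.5]
width: 0.0213
gripper_force: 0.0
```

Request:
{"name": "drive_tool", "arguments": {
  "plan": [
    {"x": 4, "y": -0.5, "z": 0, "wx": 0, "wy": 0, "wz": 0},
    {"x": 0, "y": 0, "z": 0, "wx": 0, "wy": 0, "wz": 0},
    {"x": -10, "y": 1, "z": 10, "wx": 0, "wy": 0, "wz": 0},
    {"x": -15, "y": 0, "z": 25, "wx": 0, "wy": 0, "wz": 0},
    {"x": -20, "y": 0, "z": 30, "wx": 0, "wy": 0, "wz": 0},
    {"x": -25, "y": 0, "z": 30, "wx": 0, "wy": 0, "wz": 0},
    {"x": -30, "y": 0, "z": 30, "wx": 0, "wy": 0, "wz": 0},
    {"x": -30, "y": 0, "z": 20, "wx": 0, "wy": 0, "wz": 0},
    {"x": -20, "y": 0, "z": 0, "wx": 0, "wy": 0, "wz": 0},
    {"x": 0, "y": 0, "z": 0, "wx": 0, "wy": 0, "wz": 0}
  ]
}}

```text
time_s: 19.08
eef_pos: [0.4926, 0.1192, 0.1838]
eef_rot: [[-0.993, 0.117, 0.002], [0.117, 0.993, 0.001], [-0.002, 0.002, -1.0]]
contact_force: [0.4, 0.2, -0.6]
width: 0.0215
gripper_force: 0.0
```

```bash
python3 - <<'E'
from h import *
a=get_image("scene")[110:310,180:430];b=get_image("side")[130:340,140:400]
cv2.imwrite("pics/m5.png",np.hstack([cv2.resize(a,(400,320),interpolation=2),cv2.resize(b,(400,320),interpolation=2)]))
E
```

```text
(no output)
```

View pics/m5.png

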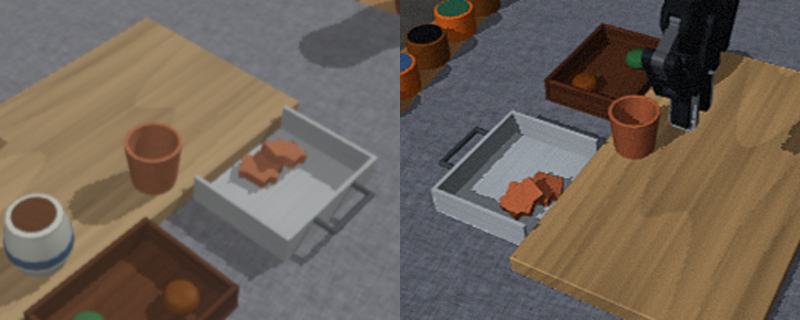

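Both sherds lie inside the pan (left crop (260,167) and (285,153); right crop (521,198) and (548,187)), clear of the board edge. The beaker, cup and pebbles look unmoved, and the arm is clear.

```bash
python3 -c "
from cell import *
print(hand_in())"
```

```text
the job is handed in; nothing more can be done
None
```

I swept both sherds off the board's far edge into the scrap pan without picking them up. The last pictures show the beaker, cup and pebbles in place, and I handed the job in at about 19 s.

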